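# Pull the reject connector and latch the good ones for welding

### The arm

A 6-joint arm with a two-finger parallel gripper is mounted at the origin on the work surface. World frame = base frame: x ahead of the robot, y to its left, z up, the work surface at z = 0. Lengths are in mm, angles in rad, forces in N, time in s.
With the tool pointing down it reaches from about 350 to 975 mm from the base axis. Payload 7.1 kg.
Tool frame: the origin (TCP) lies on the front face of the gripper's body, between the roots of the fingers; the fingertips stand 80 mm ahead of it and the grasp point (between the pads) lies 61 mm ahead of it (env.tips_ahead is the distance from the TCP to the fingertips, in mm); z points along the fingers, y is the line along which they close (so a half turn about z gives the same grasp; the last joint's range is limited). The gripper opens to 88 mm and grips with 3 to 60 N. Pads are 20 mm wide; open, the fingers measure 115 mm over their backs; the gripper's body (75 mm by 178 mm) begins 61 mm behind the grasp point.
Start: joints at [1.208, 0.423, 1.63, -0, 1.089, -0.019], TCP at [210.635, 588.42, 302.675] pointing down, gripper open.
Joint ranges: [-3, 3], [-0.9, 2.11], [0.09, 2.58], [-1.31, 4.45], [0.11, 2.69], [-2.54, 2.54]. Speed limits (rad/s): [2.39, 2.39, 3.01, 3.14, 3.14, 3.14].

### API

Orientations are given as a unit quaternion [x, y, z, w].
In Python, from station import env, set_gripper, viewer, workorder gives the robot as it stands. Calls block until the motion is done:
- env.reach(position, orientation): joint-space move of the TCP to a pose.
- env.move_l(position, rot=None, rate=150, f_stop=None): straight line of the TCP; rot=None keeps the orientation; rate is the mean speed in mm/s. With f_stop (N) it stops when the force on the tool has changed by that much, and returns True; else False.
- env.move_joints(angles): joint-space move.
- set_gripper(opening): finger opening in mm; the grip force is fixed at half the most; returns when the fingers have stopped.
- env.hold(seconds).
- env.ik(position, orientation): joint angles nearest the present ones, or None.
- env.read_state(): the state.
- viewer.camera(name): name is "scene" or "top" or "wrist"; returns the picture (400x640x3 uint8, blue, green, red); there is no depth.
- viewer.camera_params(name): a dict with "fx", "fy", "cx", "cy" (pixels), "pose" (4x4, takes a point from camera to world coordinates); the wrist camera has in their place "tool_from_camera" (4x4, takes a point from camera to tool coordinates, whose origin is the TCP and whose axes are the flange's). Camera axes: x right, y up, looking along -z (the intrinsics and any distortion apply to the point x, -y, -z); pixel columns grow to the right and rows downward; lengths in mm; the calibration is good to about 2 mm. The wrist camera is an equidistant fisheye: a pixel r from the principal point sees the ray r / f radians off the axis. A picture is of the moment at which its call begins: read the wrist's pose just before it. camera_params takes no time and is no camera call.
A pose or a line that the arm cannot do raises env.IKError and nothing moves.
- workorder.sign_off(): hands the job in; it is judged then, once.
The state is a dict: "time_s": time; "qpos": joint angles; "dq": joint speeds; "tau": joint torques, N m; "tool_pos": TCP position; "orientation": TCP orientation; "force": force on the tool from outside, world axes, zero at the start; "wrist_torque": the same for the moment, N m; "width": finger opening in mm; "grip_force": force on a finger pad.
Only numpy, scipy, OpenCV 4.12 (cv2) and the standard library are available. Lean on these libraries where they do the work, as an engineer would, in place of code of your own. Each camera call takes 0.05 s, during which the arm holds its last target. There are 200 camera calls.

### The job

Three connectors lie in the holding fixture for the next welding run, but one is a reject: its front end is bare green plastic instead of a nickel shell. Take the reject out and lay it flat, right side up, in the red tray, and swing over and press down the orange covers of the two bays that hold good connectors until the catches hold them fully shut. Leave the emptied bay's cover standing open, the good connectors in their bays, and the other things on the table where they are.

Things in the scene. Friction and masses are not known exactly. Their poses are not given: they have to be found in the camera images.
- fixture: Dark steel holding fixture, fixed, base 170 x 300 x 20 mm (x -90 to +80), three bays 95 mm apart along its y. Origin on the table under the middle bay; x points away from the robot (hinge side), z up. Aluminium catch posts, 72 mm above the table, stand at x = 2 to 18 mm, 37 to 47 mm to either side of each bay's middle line.
- good_a: A good connector: a black housing with a nickel (silver metal) shell at its front end, 105 mm long (its x, about -52 to +52 mm), 36 mm wide (y), 30 mm high, 0.14 kg. Origin at the centre of its underside. It lies in one of the bays, nickel end towards the robot.
- good_b: The other good connector, the same as good_a: a black housing with a nickel (silver metal) shell at its front end, 105 mm long (its x, about -52 to +52 mm), 36 mm wide (y), 30 mm high, 0.14 kg. Origin at the centre of its underside. It lies in one of the bays, nickel end towards the robot.
- reject: The reject connector: same shape and size as the good ones, but its nickel shell is missing, so its front end (x = -52 to -10 mm) is bare green plastic instead of silver. Origin at the centre of its underside. Lies in one of the bays, green end to the robot; its front 60 mm is clear of the cover, to be gripped across its width from above.
- bay_left (a point): Centre of the floor of the left (+y) bay (as seen by the robot), 20 mm above the table, axes as the fixture's. The bay is 40 mm wide between side rails 8 mm high and 7 mm thick; a connector lies centred here.
- cover_left (a joint): Hinge angle (rad) of the left (+y) bay's orange cover: 0 fully shut, 1.5 upright; stays where left. Spring catches resist from 0.25 to 0.1 rad (about 10 N), then hold it. Plate 62 mm wide, 8 mm thick, 8 to 62 mm from the hinge axis; shut, it reaches towards the robot over the connector's rear half, top face 63 mm above the table.
- cover_left_pad (a point): Centre of the black press pad on the top (outer) face of the left (+y) cover, near its free edge, 47 mm from the hinge axis; moves with the cover. z is the outward normal of the face.
- cover_left_hinge (a point): Middle of the hinge axis of the left (+y) cover, at fixture x = 60 mm, 59 mm above the table; the axis runs along fixture y.
- bay_mid (a point): Centre of the floor of the middle bay (as seen by the robot), 20 mm above the table, axes as the fixture's. The bay is 40 mm wide between side rails 8 mm high and 7 mm thick; a connector lies centred here.
- cover_mid (a joint): Hinge angle (rad) of the middle bay's orange cover: 0 fully shut, 1.5 upright; stays where left. Spring catches resist from 0.25 to 0.1 rad (about 10 N), then hold it. Plate 62 mm wide, 8 mm thick, 8 to 62 mm from the hinge axis; shut, it reaches towards the robot over the connector's rear half, top face 63 mm above the table.
- cover_mid_pad (a point): Centre of the black press pad on the top (outer) face of the middle cover, near its free edge, 47 mm from the hinge axis; moves with the cover. z is the outward normal of the face.
- cover_mid_hinge (a point): Middle of the hinge axis of the middle cover, at fixture x = 60 mm, 59 mm above the table; the axis runs along fixture y.
- bay_right (a point): Centre of the floor of the right (-y) bay (as seen by the robot), 20 mm above the table, axes as the fixture's. The bay is 40 mm wide between side rails 8 mm high and 7 mm thick; a connector lies centred here.
- cover_right (a joint): Hinge angle (rad) of the right (-y) bay's orange cover: 0 fully shut, 1.5 upright; stays where left. Spring catches resist from 0.25 to 0.1 rad (about 10 N), then hold it. Plate 62 mm wide, 8 mm thick, 8 to 62 mm from the hinge axis; shut, it reaches towards the robot over the connector's rear half, top face 63 mm above the table.
- cover_right_pad (a point): Centre of the black press pad on the top (outer) face of the right (-y) cover, near its free edge, 47 mm from the hinge axis; moves with the cover. z is the outward normal of the face.
- cover_right_hinge (a point): Middle of the hinge axis of the right (-y) cover, at fixture x = 60 mm, 59 mm above the table; the axis runs along fixture y.
- reject_tray: Open red plastic tray for rejects, fixed, 180 x 160 mm outside, 35 mm high, walls and floor 5 mm. Origin under its centre, z up.
- reject_tray_in (a point): Centre of the red tray's inner floor, 5 mm above the table, axes as the tray's (x along the 180 mm side).
- spray_can: Blue spray can, 60 mm across, 150 mm tall, standing. A bystander, not part of the job. Origin at its underside.
- screwdriver: Screwdriver, 190 mm long, lying. A bystander, not part of the job. Origin at its underside.
- tape_roll: Yellow roll of tape, 90 mm across, 25 mm high, lying flat. A bystander, not part of the job. Origin at its underside.
- mug: Blue ceramic mug, 80 mm across, 90 mm tall. A bystander, not part of the job. Origin at its underside.
- wrench: Steel wrench, 170 mm long, lying. A bystander, not part of the job. Origin at its underside.
- gauge_block: Brass gauge block, 70 x 45 x 30 mm. A bystander, not part of the job. Origin at its underside.
Things that resemble listed ones, but are neither listed nor needed, are in the scene too. What is shaped like the reject but pink or purple is not meant.

How it is judged:
By the outcome, as a careful person would: the job done as asked, in the order asked, and still so for the second after the job is handed in, with the robot touching nothing.
It also fails if it takes over 56 s, if anything falls off the work surface, if the arm or the gripper's body presses on something with over 40 N, if the wrist force passes 120 N, or if a joint passes its speed limit or range.

## Working session

There is one attempt and no reset: what is moved stays moved. The work goes in short steps, each a Python script; the robot and the scene stay as the last script left them, time stands still between calls to the robot, and variables do not carry over. Pictures are saved under pics/ and viewed, at most 10 in all, crops included, and the job is handed in when it is done.

```bash
ls; mkdir -p pics
python3 - <<'E'
from station import env,set_gripper,viewer,workorder
import cv2,numpy as np
for n in ("scene","top"):
    cv2.imwrite(f"pics/{n}0.png",viewer.camera(n)); p=viewer.camera_params(n); print(n,{k:(np.round(v,3).tolist()) for k,v in p.items()})
print(viewer.camera_params("wrist")); s=env.read_state(); print(s["time_s"],s["orientation"],s["tool_pos"])
E
```

```text
pics
scene {'fx': 379.66, 'fy': 379.66, 'cx': 318.258, 'cy': 206.838, 'pose': [[-0.587, -0.574, 0.572, 1336.635], [0.81, -0.411, 0.419, 588.698], [-0.006, 0.709, 0.706, 992.618], [0.0, 0.0, 0.0, 1.0]]}
top {'fx': 459.112, 'fy': 459.112, 'cx': 328.596, 'cy': 204.028, 'pose': [[0.007, 0.997, -0.081, 453.341], [-1.0, 0.005, -0.016, 33.335], [-0.015, 0.081, 0.997, 1430.991], [0.0, 0.0, 0.0, 1.0]]}
{'fx': 309.70691628693146, 'fy': 309.70691628693146, 'cx': 321.26779251521725, 'cy': 196.565337798955, 'tool_from_camera': array([[-1.19234638e-03,  9.59160466e-01,  2.82859998e-01,
         7.73674090e+01],
       [ 9.99999230e-01,  1.04642129e-03,  6.66971412e-04,
        -7.33787567e-01],
       [ 3.43741887e-04,  2.82860575e-01, -9.59160976e-01,
        -8.16506095e+01],
       [ 0.00000000e+00,  0.00000000e+00,  0.00000000e+00,
         1.00000000e+00]])}
0.1 [ 1.71053595e-01  9.85261490e-01 -6.66691502e-04 -1.40121267e-04] [210.48952977 588.07870201 301.97823007]
```

View pics/top0.png

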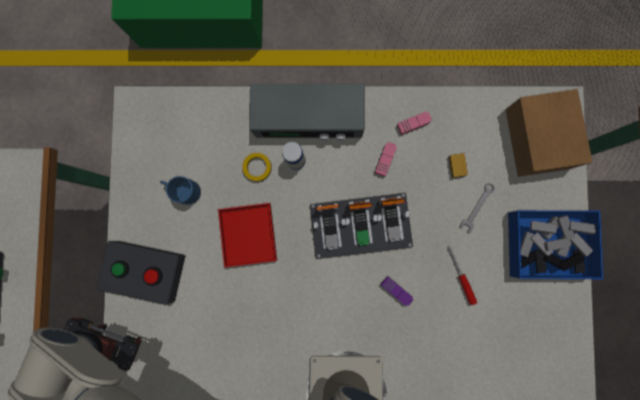

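View pics/scene0.png

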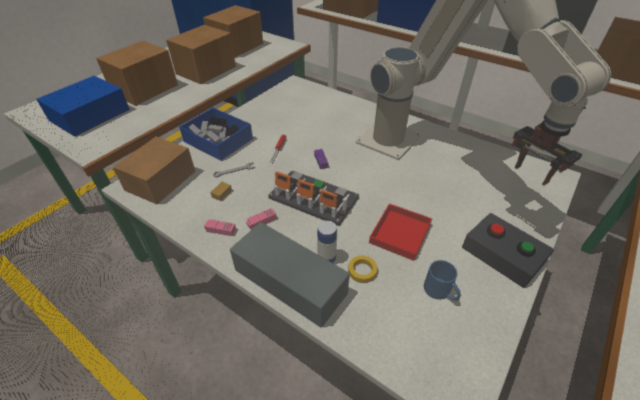

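```bash
cat > h.py <<'E'
from station import env,set_gripper,viewer,workorder
import cv2,numpy as np
from scipy.spatial.transform import Rotation as R
def down(phi):  # tool x towards the fixture's -x, tool z down
    return (R.from_euler('z',phi+np.pi)*R.from_euler('x',np.pi)).as_quat()
def rays(name,px,T=None):
    p=viewer.camera_params(name); px=np.atleast_2d(px).astype(float)
    u=(px[:,0]-p['cx'])/p['fx']; v=(px[:,1]-p['cy'])/p['fy']
    if name=='wrist':
        r=np.hypot(u,v)+1e-12; d=np.c_[np.sin(r)*u/r,-np.sin(r)*v/r,-np.cos(r)]; M=T@p['tool_from_camera']
    else: d=np.c_[u,-v,-np.ones(len(u))]; M=p['pose']
    return M[:3,3],d@M[:3,:3].T
def plane(name,px,z,T=None):
    o,d=rays(name,px,T); return o+d*((z-o[2])/d[:,2])[:,None]
def project(name,P,T=None):
    p=viewer.camera_params(name); M=p['pose'] if T is None else T@p['tool_from_camera']
    q=(np.atleast_2d(P)-M[:3,3])@M[:3,:3]; x,y,z=q[:,0],-q[:,1],-q[:,2]
    if name=='wrist':
        r=np.hypot(x,y); k=np.arctan2(r,z)/(r+1e-9); return np.c_[p['cx']+p['fx']*x*k,p['cy']+p['fy']*y*k]
    return np.c_[p['cx']+p['fx']*x/z,p['cy']+p['fy']*y/z]
def toolT():
    s=env.read_state(); T=np.eye(4); T[:3,:3]=R.from_quat(s['orientation']).as_matrix(); T[:3,3]=s['tool_pos']; return T
def mask(im,lo,hi):
    return cv2.inRange(cv2.cvtColor(im,cv2.COLOR_BGR2HSV),np.array(lo),np.array(hi))
def biggest(m,n=1):
    c,_=cv2.findContours(m,cv2.RETR_EXTERNAL,cv2.CHAIN_APPROX_NONE); return sorted(c,key=cv2.contourArea)[::-1][:n]
E
python3 - <<'E'
from h import *
im=cv2.imread('pics/top0.png')
roi=np.zeros(im.shape[:2],np.uint8); roi[180:275,205:425]=255
red=mask(im,(0,150,60),(6,255,255))&roi
c=biggest(red)[0]; b=cv2.boxPoints(cv2.minAreaRect(c)); q=plane('top',b,35)
print('tray',q.round(0).tolist(),q.mean(0))
r2=cv2.minAreaRect(q[:,:2].astype(np.float32)); print(r2)
roi[:,:300]=0
m=cv2.morphologyEx((mask(im,(0,0,0),(180,255,95))&roi),cv2.MORPH_CLOSE,np.ones((9,9)))
c=biggest(m)[0]; b=cv2.boxPoints(cv2.minAreaRect(c)); q=plane('top',b,20); print('fix',q.round(0).tolist())
g=biggest(mask(im,(50,120,40),(80,255,255))&roi)[0]; print('green',plane('top',np.array(cv2.minAreaRect(g)[0]),50))
q=plane('top',[[312.5,207],[408,194.5],[413,247],[318,257]],20); print(q.round(0).tolist())
E
```

```text
tray [[549.0, 395.0, 35.0], [568.0, 236.0, 35.0], [394.0, 213.0, 35.0], [375.0, 370.0, 35.0]] [471.40269438 303.7842716   35.        ]
((471.3809509277344, 304.1974792480469), (177.64170837402344, 160.08743286132812), 7.666481971740723)
fix [[568.0, 120.0, 20.0], [607.0, -183.0, 20.0], [436.0, -202.0, 20.0], [398.0, 98.0, 20.0]]
green [[465.35335491 -46.5434467   50.        ]]
[[558.0, 105.0, 20.0], [598.0, -189.0, 20.0], [438.0, -203.0, 20.0], [405.0, 87.0, 20.0]]
```

Run:
```python
from h import *
p=np.array([497,-42,260.]); env.reach(p,down(.125))
T=toolT(); im=viewer.camera('wrist'); np.save('T1.npy',T); cv2.imwrite('pics/w1.png',im)
s=env.read_state(); print(s['time_s'],s['tool_pos'],s['qpos'])
```

```text
2.6083 [497.16564227 -41.4436597  260.03495945] [-1.07061977e-01  2.98701474e-01  1.93916043e+00  1.08331754e-04
  9.03601304e-01 -1.80370963e+00]
```

View pics/w1.png

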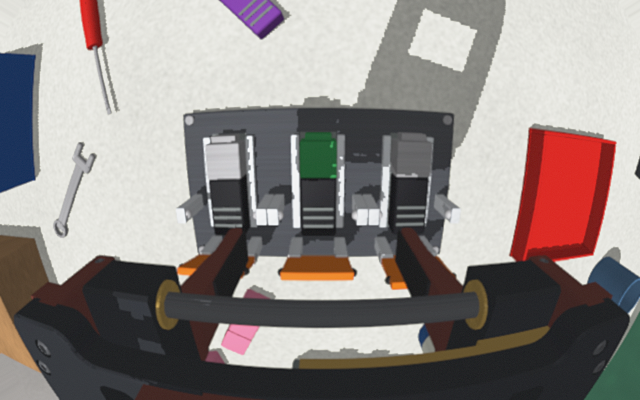

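The wrist view shows the fixture's robot-side corners near (187,114) and (452,110) px. The green reject is in the middle bay (300–338, 133–178 px), the two silver connectors are in the outer bays, and the covers stand open. I'll fit the fixture pose and check it against this picture.

Run:
```python
from h import *
im=cv2.imread('pics/w1.png'); T=np.load('T1.npy')
g=biggest(mask(im,(50,120,30),(80,255,255))&np.pad(np.full((100,80),255,np.uint8),((100,200),(280,280))))[0]
print('green bbox',cv2.boundingRect(g))
# green top-face region -> plane z=50
P=plane('wrist',g[:,0],50,T)[:,:2].astype(np.float32); rr=cv2.minAreaRect(P); print('green',rr)
# base: dark contour on the robot side, plane z=20
d=mask(im,(0,0,0),(180,110,110)); sub=d.copy(); sub[:, :150]=0; sub[:,490:]=0
def edge(c):  # first dark row scanning down, column c
    col=sub[100:140,c]>0; return 100+int(np.argmax(col))
cols=np.arange(195,290,5); rows=[edge(c) for c in cols]
Q=plane('wrist',np.c_[cols,rows],20,T); k=np.polyfit(Q[:,1],Q[:,0],1); print('front edge slope',k[0],'phi',-np.arctan(k[0]))
cor=plane('wrist',[[187,114],[452,110]],20,T); print('corners',cor.round(1), np.linalg.norm(cor[0]-cor[1]))
l=cor[1]-cor[0]; phi=np.arctan2(-l[0],l[1]); mid=cor.mean(0)[:2]; o=mid+90*np.array([np.cos(phi),np.sin(phi)]); print('phi',phi,'origin',o)
big=cv2.resize(im[95:295,165:475],None,fx=2.5,fy=2.5,interpolation=cv2.INTER_CUBIC); 
ex=np.array([np.cos(phi),np.sin(phi)]);ey=np.array([-ex[1],ex[0]])
F=[(-90,-150,20),(-90,150,20)]+[(x,y,50) for b in(-95,0,95) for x in(-52.5,-10) for y in(b-18,b+18)]+[(60+dx,b+s*31,121) for b in(-95,0,95) for dx in(0,) for s in(-1,1)]+[(2,b+s*42,72) for b in(-95,0,95) for s in(-1,1)]
W=[np.r_[o+x*ex+y*ey,z] for x,y,z in F]
for u,v in project('wrist',W,T): cv2.circle(big,(int((u-165)*2.5),int((v-95)*2.5)),3,(0,0,255),1)
cv2.imwrite('pics/w1b.png',big)
```

```text
green bbox (300, 132, 36, 47)
green ((465.33447265625, -50.05693054199219), (44.435604095458984, 33.750362396240234), 7.042850971221924)
front edge slope -0.1264660505136629 phi 0.12579822902202623
corners [[ 439.1 -197.6   20. ]
 [ 399.2   88.6   20. ]] 288.9965001035769
phi 0.13854391853099784 origin [508.32417377 -42.0724075 ]
```

View pics/w1b.png

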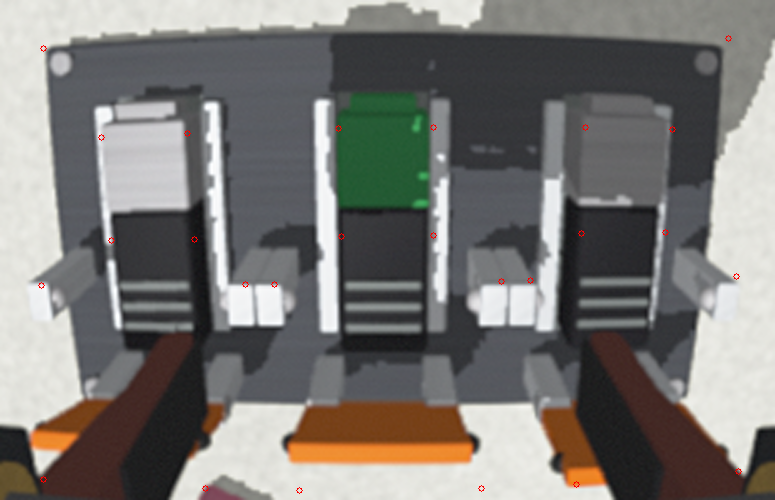

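```bash
cat > fit.py <<'E'
from h import *
T=np.load('T1.npy')
c=lambda a:np.array(a)/2.5+[165,95]
cor=plane('wrist',c([[45,47],[722,45]]),20,T)
con=plane('wrist',c([[147,207],[383,207],[613,203]]),50,T)   # silver/green rear boundary centres
post=plane('wrist',c([[40,285],[737,285]]),72,T) # outer front corners of outer posts ~ (2,∓142)
for n,q in(('cor',cor),('con',con[[0,2]]),('post',post)):
    l=q[1]-q[0]; print(n,q.round(1).tolist(),np.linalg.norm(l),np.arctan2(-l[0],l[1]),q.mean(0))
print(con)
E
python3 - <<'E'
from fit import *
phi=.128; ex=np.array([np.cos(phi),np.sin(phi),0]); ey=np.array([-ex[1],ex[0],0]);
print('o from cor',cor.mean(0)+90*ex,'post',post.mean(0)-2*ex)
o=(cor.mean(0)+90*ex+post.mean(0)-2*ex)/2; o[2]=0
print('con in fixture',[( (q-o)@ex,(q-o)@ey) for q in con])
for y,px in((-95,[95,440]),(0,[380,452]),(95,[585,475])):
    r,d=rays('wrist',c(px),T); r=r-o; X=lambda t:((r+d[0]*t)@ex,(r+d[0]*t)[2])
    th=np.linspace(.8,2.2,281); best=min(th,key=lambda a:abs((lambda t:((r+d[0]*t)@ex)-(60-62*np.cos(a)))((59+62*np.sin(a)-r[2])/d[0][2]))); print(y,best)
E
```

```text
cor [[439.2, -202.6, 20.0], [402.1, 91.3, 20.0]] 296.2840648504029 0.12557675359149 [420.61145907 -55.63750977  20.        ]
con [[498.2, -140.4, 50.0], [473.7, 43.5, 50.0]] 185.51045244439288 0.1325607534392925 [485.94395356 -48.47558008  50.        ]
post [[529.0, -178.2, 72.0], [494.8, 95.0, 72.0]] 275.3868608683636 0.12445571885220472 [511.90383055 -41.61557446  72.        ]
[[ 498.20367712 -140.4170352    50.        ]
 [ 487.13130882  -46.70932768   50.        ]
 [ 473.68423      43.46587504   50.        ]]
o from cor [509.87518515 -44.14894129  20.        ] post [509.92019219 -41.87087598  72.        ]
con in fixture [(np.float64(-24.032438751762534), np.float64(-95.11750679435735)), (np.float64(-23.05236581894119), np.float64(-0.7630090507819896)), (np.float64(-24.878503252675735), np.float64(90.39101630090002))]
-95 1.295
0 1.31
95 1.48
```

```bash
cat >> h.py <<'E'
phi=.126; EX=np.array([np.cos(phi),np.sin(phi),0]); EY=np.array([-EX[1],EX[0],0]); O=np.array([510.,-43,0])
def F(x,y,z): return O+x*EX+y*EY+[0,0,z]
E
python3 - <<'E'
from h import *
set_gripper(60)
g=F(-24,0,0); g[:2]=.5*(g[:2]+[487.1,-46.7]); q=down(phi)
env.reach(g+[0,0,190],q)
print('stop',env.move_l(g+[0,0,110],rate=120,f_stop=15))
set_gripper(20)
s=env.read_state(); print(s['time_s'],s['width'],s['grip_force'],s['tool_pos'],s['force'])
env.move_l(g+[0,0,125],rate=80)
env.move_l(g-65*EX+[0,0,127],rate=150)
env.move_l(g-65*EX+[0,0,230],rate=250)
s=env.read_state(); print(s['time_s'],s['width'],s['grip_force'],s['force'])
cv2.imwrite('pics/w2.png',viewer.camera('wrist'))
E
```

```text
stop False
4.9333 36.03519273532 29.999954849481583 [486.83524848 -46.35747577 110.38290772] [0.05450919 0.32079935 5.8055683 ]
6.4167 35.87046118296828 29.999539107084274 [-0.2506255   0.47647724 -1.08396898]
```

View pics/w2.png

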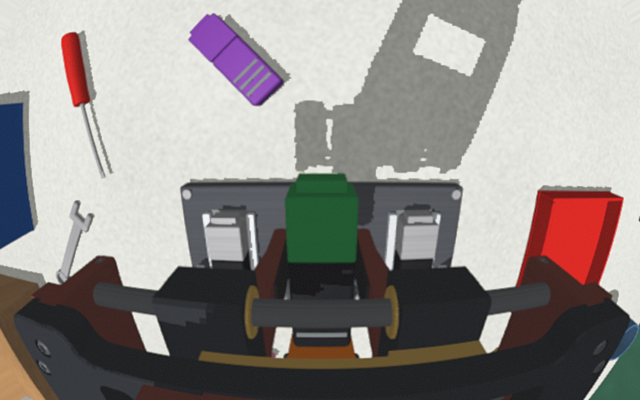

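The reject is held level (green end at 290–356, 175–262 px). Next I'll place it in the tray, then close the left cover.

```bash
cat >> h.py <<'E'
def tip(x,y,z): return F(x,y,z+env.tips_ahead)
def close_cover(y,th0):
    q=down(phi)
    env.reach(tip(88,y,170),q); env.move_l(tip(88,y,102),rate=200)
    for th in np.linspace(th0,.3,8):
        r=50; x=60-r*np.cos(th)+4*np.sin(th)+10; z=59+r*np.sin(th)+4*np.cos(th)
        if env.move_l(tip(x,y,z),rate=100,f_stop=25): print('stopped at th',th,env.read_state()['force'].round(1))
    st=env.move_l(tip(13,y,57),rate=35,f_stop=32); s=env.read_state()
    print('press',st,'tip z',s['tool_pos'][2]-env.tips_ahead,s['force'].round(1)); env.hold(.2)
    env.move_l(tip(13,y,170),rate=250); print(env.read_state()['time_s'])
E
python3 - <<'E'
from h import *
im=cv2.imread('pics/top0.png'); print('can top',plane('top',[[292,148]],150))
a=.134; tx=np.array([np.cos(a),np.sin(a),0]); t=np.array([471,304,0.])-10*tx
env.reach(t+[0,0,200],down(a)); 
print('stop',env.move_l(t+[0,0,96],rate=100,f_stop=8),env.read_state()['tool_pos'])
set_gripper(60); env.move_l(t+[0,0,200],rate=250); set_gripper(0)
env.reach(t+[0,0,250],down(a)); s=env.read_state();print(s['time_s'],s['width'])
E
```

```text
can top [[715.79388236 158.37017195 150.        ]]
stop True [460.54813827 302.19964192  95.39262494]
11.3167 0.40798206938228027
```

Run:
```python
from h import *
close_cover(95,1.48)
env.reach(F(-100,0,330),down(phi)); T=toolT(); im=viewer.camera('wrist'); cv2.imwrite('pics/w3.png',im)
```

```text
press True tip z 62.85237801329225 [-4.7 -0.3 16.9]
16.3083
```

View pics/w3.png

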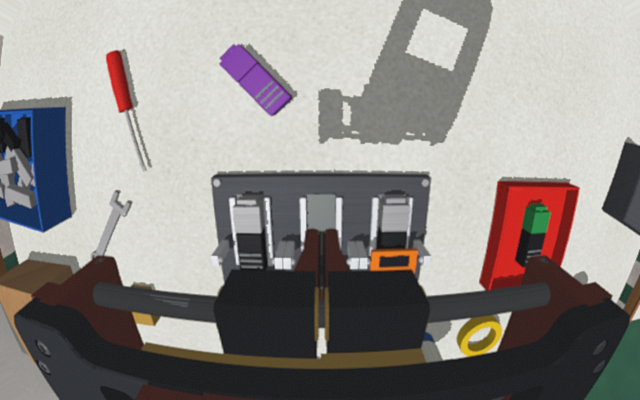

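The left cover is shut (orange at 370–418, 248–272 px), and the reject lies flat and upright in the tray (522–552, 203–265 px). The right cover is next.

Run:
```python
from h import *
close_cover(-95,1.4)
env.reach(F(-120,150,330),down(phi)); 
a=viewer.camera('scene'); b=viewer.camera('top'); cv2.imwrite('pics/f.png',np.vstack([cv2.resize(a[150:270,240:460],(660,360),interpolation=2),cv2.resize(b[180:270,205:425],(586,240),interpolation=2)[:, :].copy() if 0 else cv2.resize(b[185:265,205:425],(660,240),interpolation=2)]))
print(env.read_state()['time_s'])
```

```text
press True tip z 62.93819751472864 [-3.   1.9 15.5]
21.9417
23.1583
```

View pics/f.png

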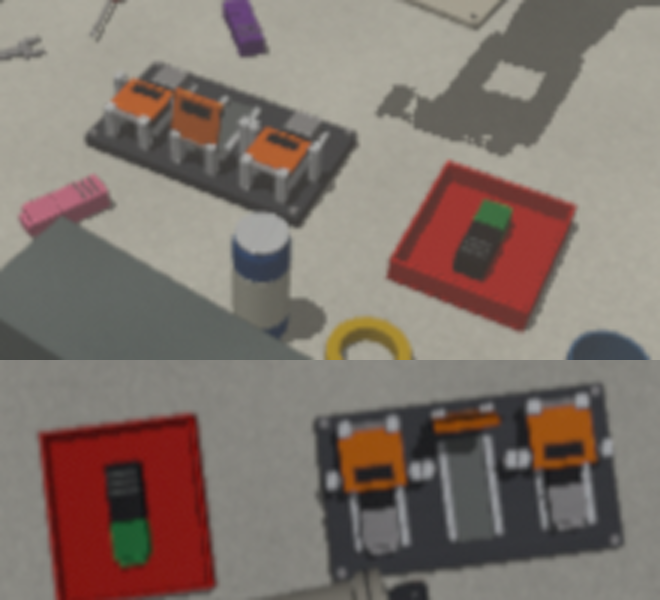

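Both outer covers lie shut, the middle cover still stands open over its empty bay, and the reject is flat in the tray.

```bash
python3 -c "
from h import *
print(workorder.sign_off())"
```

```text
the job is handed in; nothing more can be done
None
```

The job is handed in at about 23 s on the robot's clock: the reject lies flat and right side up in the red tray, both good bays' covers are pressed fully shut, and the emptied middle bay's cover is still open (sign-off returned no verdict).

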